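# Make up a doll-painting kit and a carving kit at the craft table

## Task

Make up two kits from the stock on the burgundy mat. The blue tray gets the turned wooden doll in its middle compartment and the yellow and the red paint bottle, one in each end compartment, either way round; the green tray gets the square carving block in its middle compartment and the white glue bottle in either end compartment. Set every thing down upright on the compartment floor without dropping it or tipping it over, and leave the blue paint bottle and the amber jar standing where they are.

Things in the scene. Friction and masses are not known exactly. Their poses are not given: they have to be found in the camera images.
- yellow_paint: Yellow paint squeeze bottle standing upright with a conical white nozzle: round body 34 mm in diameter and straight up to 66 mm, nozzle tip at 92 mm. Grip the body; about 70 g (50 to 100). Origin: centre of its underside, z up. At the start it stands upright on a burgundy mat 3 mm thick, among the other six, centres at least 78 mm apart.
- red_paint: Red paint squeeze bottle standing upright with a conical white nozzle: round body 34 mm in diameter and straight up to 66 mm, nozzle tip at 92 mm. Grip the body; about 70 g (50 to 100). Origin: centre of its underside, z up. At the start it stands upright on a burgundy mat 3 mm thick, among the other six, centres at least 78 mm apart.
- glue: White glue squeeze bottle standing upright with a conical orange nozzle: round body 34 mm in diameter and straight up to 66 mm, nozzle tip at 92 mm. Grip the body; about 70 g (50 to 100). Origin: centre of its underside, z up. At the start it stands upright on a burgundy mat 3 mm thick, among the other six, centres at least 78 mm apart.
- doll: Plain turned doll in pale wood with a thin dark line around its waist: round body 40 mm in diameter, straight from 12 to 56 mm above its foot (foot 36 mm), then a neck and a round head 29 mm in diameter, 87 mm high in all; about 60 g (42 to 84). Grip the body. Origin: centre of its underside, z up. At the start it stands upright on a burgundy mat 3 mm thick, among the other six, centres at least 78 mm apart.
- block: Square wooden carving block standing on end, 40 x 40 mm and 72 mm high, with dark pencil lines crossing on its top and down the middle of its sides; about 70 g (50 to 100). Origin: centre of its underside, z up, x and y square to its side faces. At the start it stands upright on a burgundy mat 3 mm thick, among the other six, centres at least 78 mm apart.
- blue_paint: NOT for the kits: leave it. Blue paint squeeze bottle standing upright with a conical white nozzle: round body 34 mm in diameter and straight up to 66 mm, nozzle tip at 92 mm. About 70 g. Origin: centre of its underside, z up. At the start it stands upright on a burgundy mat 3 mm thick, among the other six, centres at least 78 mm apart.
- jar: NOT for the kits: leave it. Squat amber glass jar with a dark metal lid, 48 mm in diameter, 64 mm high, 140 g. Origin: centre of its underside, z up. At the start it stands upright on a burgundy mat 3 mm thick, among the other six, centres at least 78 mm apart.
- blue_tray: Blue low open wooden tray, fixed to the table (does not move), 206 mm long, 106 mm wide, 20 mm high over all; floor 5 mm thick, walls and dividers 5 mm thick. Two dividers across it make three compartments in a row, each 62 mm (along the length) by 96 mm: middle one cork-lined, the two end ones grey-lined. Origin: centre of its underside; x along its length, y across, z up. Compartment centres at x = -67, 0 and +67 mm, y = 0.
- green_tray: Green low open wooden tray, fixed to the table (does not move), 206 mm long, 106 mm wide, 20 mm high over all; floor 5 mm thick, walls and dividers 5 mm thick. Two dividers across it make three compartments in a row, each 62 mm (along the length) by 96 mm: middle one cork-lined, the two end ones grey-lined. Origin: centre of its underside; x along its length, y across, z up. Compartment centres at x = -67, 0 and +67 mm, y = 0.

How it is judged:
By the outcome, as a careful person would: the job done as asked, in the order asked, and still so for the second after the job is handed in, with the robot touching nothing.
It also fails if it takes over 136 s, if anything falls off the work surface, if the arm or the gripper's body presses on something with over 40 N, if the wrist force passes 120 N, or if a joint passes its speed limit or range.

## Robot

A 6-joint arm with a two-finger parallel gripper is mounted at the origin on the work surface. World frame = base frame: x ahead of the robot, y to its left, z up, the work surface at z = 0. Lengths are in m, angles in rad, forces in N, time in s.
With the tool pointing down it reaches from about 0.325 to 0.875 m from the base axis. Payload 4.4 kg.
Tool frame: the origin (TCP) lies midway between the tips of the shut fingers; the grasp point (between the pads) lies manip.hold_point_z behind it (manip.hold_point_z is the distance from the TCP to the grasp point, in m); z points along the fingers, y is the line along which they close (so a half turn about z gives the same grasp; the last joint's range is limited). The gripper opens to 85 mm and grips with 20 to 120 N. Pads are 22 mm wide; open, the fingers measure 114 mm over their backs; the gripper's body (76 mm by 85 mm) begins 54 mm behind the grasp point. The pads swing forward as they close: fully open they stand 13 mm farther back than shut.
Start: joints at [-1.379, 0.207, 1.542, -0, 1.393, -0.15], TCP at [0.193, -0.542, 0.231] pointing down, gripper open.
Joint ranges: [-2.73, 2.73], [-0.86, 2.22], [0.23, 2.46], [-1.11, 4.25], [0.08, 2.63], [-2.82, 2.82]. Speed limits (rad/s): [2.79, 2.79, 3.14, 3.14, 3.14, 3.14].

## Interface

Orientations are given as a unit quaternion [x, y, z, w].
In Python, from cell import manip gives the robot as it stands.
- The arm moves only by the tool apply_moves, never from a script. Its argument "rows" is a list that holds one entry, the list of rows, each a list of 4 numbers: the shift along the world's x, y, z in cm, then the turn about the world's z in degrees. A call has 1 to 5 rows; each row shifts and turns the commanded pose from where the row before left it; what a row does not reach is not made up. A row lasts 1/10 s, in which the tool goes at most 50 mm and 8.59 degrees, less where a joint would pass 70% of its speed; a pose out of reach is approached as far as the arm can. A call is refused whole if a number of a shift passes 5 or a number of a turn 8.59, either way. A call with a gripper value outside its range is refused whole. "jaw" is the opening, from 0 (shut) to 1 (fully open), set as the call begins (left out, the last holds). The fingers move at their own pace and stop on an object; "force" is the grip in N (left out, the last holds). Time passes only in rows, so rows that do not move let the fingers close. It gives the time, the measured TCP pose, the force, the opening and the grip force at its end, in the units of the state.
- manip.read_state(): the state, without advancing time (a new reading comes with each control period).
- manip.read_camera(name): name is "scene" or "top" or "wrist"; returns a dict with "frame" (480x640x3 uint8, red, green, blue), "z_map" (480x640 float32, m along the optical axis (not along the pixel's ray), 0 where there is no reading), "camera_matrix" (3x3 intrinsics, pixels), "T" (4x4, takes a point from camera to world coordinates); the wrist camera has in their place "tool_from_camera" (4x4, takes a point from camera to tool coordinates, whose origin is the TCP and whose axes are the flange's). Camera axes: x right, y down, z forward; pixel columns grow to the right and rows downward; lengths in m; the calibration is good to about 2 mm. The wrist camera is an equidistant fisheye: a pixel r from the principal point sees the ray r / f radians off the axis. A picture is of the moment at which its call begins: read the wrist's pose just before it.
- manip.job_done(): hands the job in; it is judged then, once.
The state is a dict: "clock": time; "joints": joint angles; "joint_vel": joint speeds; "effort": joint torques, N m; "tool_pos": TCP position; "ee_rot": TCP orientation; "force": force on the tool from outside, world axes, zero at the start; "wrist_torque": the same for the moment, N m; "finger_gap": opening from 0.0 (shut) to 1.0 (fully open); "grip_force": force on a finger pad.
Only numpy, scipy, OpenCV 4.12 (cv2) and the standard library are available. Lean on these libraries where they do the work, as an engineer would, in place of code of your own. Each camera call takes 0.05 s, during which the arm holds its last target. There are 200 camera calls.

## Working session

There is one attempt and no reset: what is moved stays moved. The work goes in short steps, Python scripts to look and compute and a tool call to move; the robot and the scene stay as the last step left them, time stands still between calls to the robot, and variables do not carry over. Pictures are saved under pics/ and viewed, at most 14 in all, crops included, and the job is handed in when it is done.

Besides the shell and the picture viewer there is one more tool, called by a JSON object that holds its "api" and its "payload". apply_moves: Moves the arm, as the interface text tells. Its arguments: {"type":"object","properties":{"rows":{"type":"array","items":{"type":"array","items":{"type":"array","items":{"type":"number"}}}},"jaw":{"type":"number"},"force":{"type":"number"}},"required":["rows"]}

```bash
mkdir -p pics; ls
python3 - <<'E'
from cell import manip
import cv2,numpy as np
print(manip.hold_point_z, manip.read_state())
ims=[]
for n in("top","scene"):
    c=manip.read_camera(n); np.savez(f"{n}.npz",**c)
    cv2.imwrite(f"pics/{n}0.png",c["frame"][:,:,::-1]); print(n,c["camera_matrix"],c["T"].round(3),(c["z_map"]>0).mean())
E
```

```text
pics
0.0187 {'clock': 0.0, 'joints': array([-1.37947479e+00,  2.07409953e-01,  1.54298603e+00,  1.93181799e-05,
        1.39349149e+00, -1.50498067e-01]), 'joint_vel': array([-0.0004346 , -0.00031206,  0.00181076,  0.00181785,  0.00030425,
       -0.00016056]), 'effort': array([ 2.15210821e-03, -3.83027315e+01, -2.91595066e+01,  6.03623494e-05,
        1.05057753e-02, -9.77765751e-06]), 'tool_pos': array([ 0.19258979, -0.54097418,  0.23011625]), 'ee_rot': array([ 9.85430080e-01,  1.70077164e-01, -1.39152548e-05, -1.14736364e-03]), 'force': array([-0.53356685, -0.47265075, -0.61345763]), 'wrist_torque': array([-0.01461796,  0.02983675,  0.05298   ]), 'grip_force': 0.0, 'finger_gap': 1.002684811868291}
top [[596.72121813   0.         312.43653695]
 [  0.         596.72121813 236.48002643]
 [  0.           0.           1.        ]] [[-0.019 -0.993  0.116  0.437]
 [-0.999  0.016 -0.028  0.005]
 [ 0.026 -0.117 -0.993  1.077]
 [ 0.     0.     0.     1.   ]] 0.9959798177083333
scene [[457.04358676   0.         321.94784282]
 [  0.         457.04358676 237.53164704]
 [  0.           0.           1.        ]] [[ 0.41   0.526 -0.745  1.212]
 [ 0.912 -0.235  0.336 -0.297]
 [ 0.002 -0.817 -0.576  0.509]
 [ 0.     0.     0.     1.   ]] 0.9961197916666666
```

View pics/top0.png

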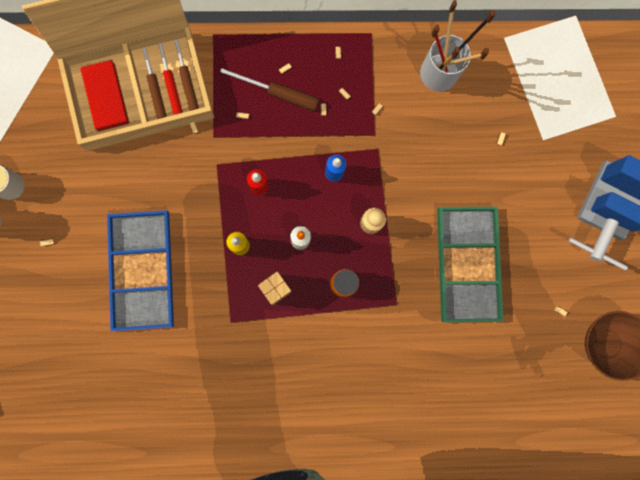

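View pics/scene0.png

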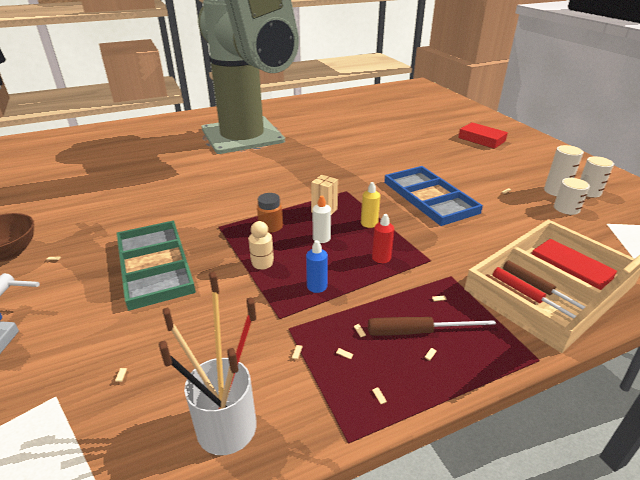

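The top view shows the stock on the mat: red (257,180), blue paint (336,167), yellow (237,243), glue (300,237), doll (373,220), block (274,288), jar (345,283). The blue tray is centred near (141,270) and the green near (471,265), both with their length roughly along x. The scene view agrees.

```bash
cat > h.py <<'E'
import numpy as np,cv2
def plane(c,px,z):
    K,T=c["camera_matrix"],c["T"]; px=np.atleast_2d(px).astype(float)
    d=np.c_[px,np.ones(len(px))]@np.linalg.inv(K).T@T[:3,:3].T
    return T[:3,3]+d*((z-T[2,3])/d[:,2:])
def cloud(c):
    K,T=c["camera_matrix"],c["T"]; v,u=np.indices(c["z_map"].shape)
    p=np.stack([u,v,np.ones_like(u)],-1)@np.linalg.inv(K).T*c["z_map"][...,None]
    return p@T[:3,:3].T+T[:3,3]
def px(c,P):
    q=(np.atleast_2d(P)-c["T"][:3,3])@c["T"][:3,:3]@c["camera_matrix"].T
    return q[:,:2]/q[:,2:]
E
python3 - <<'E'
from h import *
c=dict(np.load("top.npz")); s=dict(np.load("scene.npz")); P=cloud(c)
hsv=cv2.cvtColor(c["frame"],cv2.COLOR_RGB2HSV)
seeds=dict(red=(257,180),blue=(336,167),yellow=(237,243),glue=(300,237),doll=(373,220),block=(274,288),jar=(345,283))
print("mat z",np.median(P[250:270,255:330,2]))
m=(P[...,2]>.02).astype(np.uint8); n,lab,st,cen=cv2.connectedComponentsWithStats(m)
for k,(u,v) in seeds.items():
    L=lab[v,u]; Q=P[lab==L]; zt=Q[:,2].max(); t=Q[Q[:,2]>zt-(.006 if k in("block","jar") else .008)]
    mid=(t[:,:2].min(0)+t[:,:2].max(0))/2
    print(k,L,len(Q),"ztop %.3f"%zt,"mean",t.mean(0)[:2].round(4),"mid",mid.round(4),len(t))
    if k=="block":
        pr=plane(c,np.argwhere(lab==L)[:,::-1],.075); tt=P[...,2]>.07; tt&=lab==L
        pt=plane(c,np.argwhere(tt)[:,::-1],.075)[:,:2].astype(np.float32); print(cv2.minAreaRect(pt))
for k,(lo,hi),(u,v) in(("blue",(100,130),(141,270)),("green",(65,95),(471,265))):
    mk=cv2.inRange(hsv,(lo[0] if 0 else lo,90,30),(hi,255,255)); w=np.zeros_like(mk); w[v-75:v+75,u-45:u+45]=1; mk*=w
    a=np.argwhere(mk)[:,::-1]; r=plane(c,a,.02)[:,:2].astype(np.float32); print(k,len(a),cv2.minAreaRect(r))
E
```

```text
mat z 0.0036313028961564298
red 357 403 ztop 1.077 mean [0.4367 0.0048] mid [0.4367 0.0048] 3
blue 327 399 ztop 1.077 mean [0.4367 0.0048] mid [0.4367 0.0048] 4
yellow 526 370 ztop 1.077 mean [0.4367 0.0048] mid [0.4367 0.0048] 2
glue 511 355 ztop 0.100 mean [ 0.556  -0.0023] mid [ 0.5555 -0.0017] 22
doll 451 494 ztop 1.077 mean [0.4367 0.0048] mid [0.4367 0.0048] 2
block 635 593 ztop 0.081 mean [0.4685 0.0416] mid [0.4691 0.0415] 355
((0.4688524007797241, 0.04218205809593201), (0.04007020220160484, 0.03986898064613342), 34.46391296386719)
jar 623 622 ztop 1.077 mean [0.4367 0.0048] mid [0.4367 0.0048] 4
blue 1744 ((0.5066152811050415, 0.2803066074848175), (0.2051423192024231, 0.10796487331390381), 2.880727529525757)
green 1308 ((0.5072913765907288, -0.3049223721027374), (0.10834605991840363, 0.2010422796010971), 89.29949951171875)
```

Run:
```python
from h import *
c=dict(np.load("top.npz")); s=dict(np.load("scene.npz")); seeds=dict(red=(257,180),blue=(336,167),yellow=(237,243),glue=(300,237),doll=(373,220),block=(274,288),jar=(345,283))
H=dict(doll=.087,block=.072,jar=.064)
A,B=cloud(c),cloud(s)
for n,P,cc in(("top",A,c),("scene",B,s)):
    ok=(P[...,2]<.15)&(P[...,2]>.02)
    for k,(u,v) in seeds.items():
        zt=.003+H.get(k,.092); g=plane(c,(u,v),zt-.01)[0]
        near=ok&(np.hypot(P[...,0]-g[0],P[...,1]-g[1])<.032)
        Q=P[near]; t=Q[Q[:,2]>zt-.012]
        # body band, circle fit with known radius
        b=Q[(Q[:,2]>.025)&(Q[:,2]<.055)]
        from scipy.optimize import least_squares
        R={"doll":.02,"jar":.024}.get(k,.017)
        f=least_squares(lambda p:np.hypot(b[:,0]-p[0],b[:,1]-p[1])-R,g[:2]+(cc["T"][:2,3]-g[:2])*-.02,loss="soft_l1",f_scale=.002).x if k!="block" else g
        print(n,k,"tip",np.median(t,0).round(4),"body",f[:2].round(4),len(b))
```

```text
top red tip [0.6551 0.07   0.0905] body [0.6571 0.0706] 64
top blue tip [ 0.6784 -0.067   0.0908] body [ 0.681  -0.0673] 70
top yellow tip [0.5477 0.1049 0.0909] body [0.5484 0.1057] 41
top glue tip [ 0.5554 -0.0026  0.0916] body [ 0.5567 -0.0034] 29
top doll tip [ 0.5835 -0.1302  0.0866] body [ 0.585  -0.1313] 65
top block tip [0.4685 0.0422 0.0755] body [0.4686 0.0427] 10
top jar tip [ 0.4764 -0.0788  0.0677] body [ 0.477 -0.08 ] 119
scene red tip [0.6608 0.068  0.0891] body [0.6823 0.0539] 266
scene blue tip [ 0.6854 -0.0693  0.0886] body [ 0.7086 -0.0793] 303
scene yellow tip [0.553  0.1028 0.0876] body [0.5489 0.1051] 223
scene glue tip [ 0.5605 -0.0057  0.0886] body [ 0.5568 -0.0035] 239
scene doll tip [ 0.5922 -0.1334  0.0846] body [ 0.5853 -0.1314] 332
scene block tip [0.4769 0.0377 0.0736] body [0.4686 0.0427] 248
scene jar tip [ 0.4858 -0.0816  0.0659] body [ 0.4767 -0.0788] 349
```

Both views agree on the stock positions. Going to above the doll at (0.585, -0.131), with the closing line across the blue tray.

{"api": "apply_moves", "payload": {"rows": [[[2,2,0,-1.4],[3.3,3.4,-0.5,-1.4],[3.3,3.4,-0.5,-1.4],[3.3,3.4,-0.5,-1.4],[3.3,3.4,-0.5,-1.4]]], "jaw": 1, "force": 30}}

```text
clock: 0.6
tool_pos: [0.3455, -0.384, 0.2106]
ee_rot: [0.994, 0.109, -0.0, -0.0]
force: [0.8, -1.0, -0.8]
finger_gap: 0.998
grip_force: 0.0
```

{"api": "apply_moves", "payload": {"rows": [[[3.3,3.4,-0.5,-1.4],[3.3,3.4,-0.5,-1.4],[3.3,3.4,-0.5,-1.4],[3.3,3.4,-0.5,-1.4],[3.3,3.4,-0.5,-1.4]]]}}

```text
clock: 1.1
tool_pos: [0.5105, -0.2139, 0.1857]
ee_rot: [0.999, 0.048, -0.0, -0.0]
force: [0.2, -1.2, 0.2]
finger_gap: 0.998
grip_force: 0.0
```

{"api": "apply_moves", "payload": {"rows": [[[3.3,3.4,-0.5,-1.4],[2.9,3.2,-0.5,-1.4],[1.5,1.6,0,0],[0,0,0,0],[0,0,0,0]]]}}

```text
clock: 1.6
tool_pos: [0.5863, -0.1335, 0.1756]
ee_rot: [1.0, 0.025, -0.001, 0.0]
force: [-0.6, 0.3, -0.3]
finger_gap: 1.0
grip_force: 0.0
```

```bash
cat >> h.py <<'E'
from scipy.spatial.transform import Rotation as Ro
def wrist(manip,name,marks):
    st=manip.read_state(); c=manip.read_camera("wrist")
    R=Ro.from_quat(st["ee_rot"]).as_matrix(); T=np.eye(4); T[:3,:3]=R; T[:3,3]=st["tool_pos"]
    W=T@c["tool_from_camera"]; K=c["camera_matrix"]; im=c["frame"][:,:,::-1].copy()
    for p in marks:
        q=W[:3,:3].T@(np.array(p)-W[:3,3]); th=np.arctan2(np.hypot(q[0],q[1]),q[2]); a=np.arctan2(q[1],q[0])
        u=K[0,2]+K[0,0]*th*np.cos(a); v=K[1,2]+K[1,1]*th*np.sin(a); print(p,round(u),round(v)); cv2.drawMarker(im,(int(round(u)),int(round(v))),(255,0,255),cv2.MARKER_CROSS,14,1)
    cv2.imwrite(f"pics/{name}.png",im); print(st["clock"],st["tool_pos"].round(4))
E
python3 - <<'E'
from cell import manip
from h import *
wrist(manip,"w1",[(.585,-.1313,.090),(.5568,-.0034,.095),(.4687,.0424,.075),(.549,.1053,.095),(.657,.0705,.095)])
E
```

```text
(0.585, -0.1313, 0.09) 319 248
(0.5568, -0.0034, 0.095) 139 279
(0.4687, 0.0424, 0.075) 119 355
(0.549, 0.1053, 0.095) 33 276
(0.657, 0.0705, 0.095) 46 142
1.6 [ 0.5863 -0.1335  0.1756]
```

View pics/w1.png

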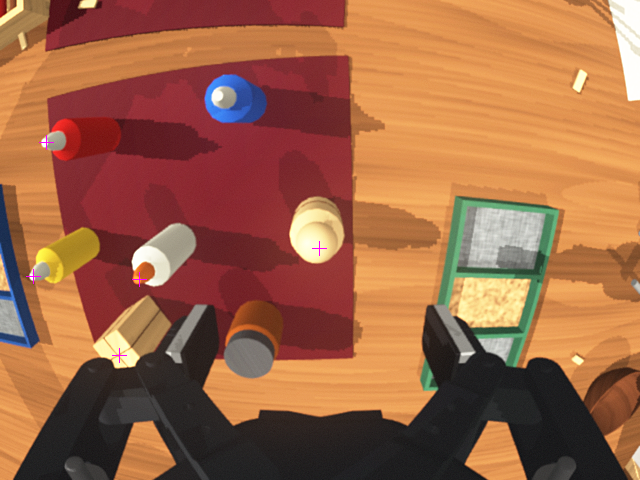

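The predicted marks fall on the nozzle tips, the block top and the doll's head at (319,248), so the estimates hold. I'll descend on the doll and grip it.

{"api": "apply_moves", "payload": {"rows": [[[-0.1,0.2,-2,0],[0,0,-3.5,0],[0,0,-3.5,0],[0,0,-2.5,0],[0,0,-1.5,0]]]}}

```text
clock: 2.15
tool_pos: [0.5831, -0.1326, 0.0438]
ee_rot: [1.0, 0.023, -0.002, -0.001]
force: [-0.3, 0.7, -0.4]
finger_gap: 0.998
grip_force: 0.0
```

{"api": "apply_moves", "payload": {"rows": [[[0,0,-1,0],[0,0,-0.7,0],[0,0,-0.4,0],[0,0,0,0],[0,0,0,0]]]}}

```text
clock: 2.65
tool_pos: [0.5866, -0.132, 0.0263]
ee_rot: [1.0, 0.024, 0.001, 0.0]
force: [-0.5, -0.2, 0.1]
finger_gap: 0.998
grip_force: 0.0
```

{"api": "apply_moves", "payload": {"rows": [[[0,0,0,0],[0,0,0,0],[0,0,0,0],[0,0,0,0],[0,0,0,0]]], "jaw": 0, "force": 25}}

```text
clock: 3.15
tool_pos: [0.5862, -0.1318, 0.0258]
ee_rot: [1.0, 0.024, 0.0, 0.0]
force: [0.5, 0.5, 2.0]
finger_gap: 0.461
grip_force: 25.4
```

{"api": "apply_moves", "payload": {"rows": [[[0,0,0,0],[0,0,0,0],[0,0,0,0],[0,0,0,0],[0,0,0,0]]]}}

```text
clock: 3.65
tool_pos: [0.5861, -0.1318, 0.0258]
ee_rot: [1.0, 0.024, 0.0, 0.0]
force: [0.2, 0.9, 5.1]
finger_gap: 0.463
grip_force: 25.6
```

{"api": "apply_moves", "payload": {"rows": [[[0,0,0.5,0],[0,0,1.5,0],[0,0,3,0],[0,0,3,0],[0,0,2.5,0]]]}}

```text
clock: 4.15
tool_pos: [0.5859, -0.1319, 0.1324]
ee_rot: [1.0, 0.024, 0.0, 0.0]
force: [-0.1, -0.7, -1.2]
finger_gap: 0.465
grip_force: 25.4
```

{"api": "apply_moves", "payload": {"rows": [[[0,0,1.5,0],[0,0,0.5,0],[-0.3,1.5,0,0],[-0.6,3,0,0],[-0.7,4,0,0]]]}}

```text
clock: 4.65
tool_pos: [0.568, -0.0459, 0.1481]
ee_rot: [1.0, 0.023, -0.002, -0.001]
force: [0.5, 0.6, -0.7]
finger_gap: 0.456
grip_force: 25.4
```

{"api": "apply_moves", "payload": {"rows": [[[-0.8,4,0,0],[-0.8,4,0,0],[-0.8,4,0,0],[-0.8,4,0,0],[-0.8,4,0,0]]]}}

```text
clock: 5.15
tool_pos: [0.5268, 0.1555, 0.148]
ee_rot: [1.0, 0.024, -0.002, 0.0]
force: [1.3, 0.8, -0.2]
finger_gap: 0.462
grip_force: 25.4
```

{"api": "apply_moves", "payload": {"rows": [[[-0.8,4,0,0],[-0.7,3.8,0,0],[-0.6,3,0,0],[-0.2,1.6,0,0],[0,0,0,0]]]}}

```text
clock: 5.65
tool_pos: [0.5048, 0.279, 0.1487]
ee_rot: [1.0, 0.026, -0.001, 0.0]
force: [0.2, -1.4, -1.5]
finger_gap: 0.454
grip_force: 25.5
```

Run:
```python
from cell import manip
from h import *
a=np.radians(2.9);x,y=.5066,.2803
wrist(manip,"w2",[(x+l*np.cos(a)-w*np.sin(a),y+l*np.sin(a)+w*np.cos(a),.02) for l in(-.103,.103) for w in(-.053,.053)])
```

```text
(np.float64(0.4064133320340947), np.float64(0.2221568012413367), 0.02) 381 340
(np.float64(0.401050480385963), np.float64(0.3280210531028604), 0.02) 259 340
(np.float64(0.6121495196140371), np.float64(0.2325789468971396), 0.02) 394 89
(np.float64(0.6067866679659054), np.float64(0.3384431987586633), 0.02) 247 89
5.65 [0.5048 0.279  0.1487]
```

View pics/w2.png

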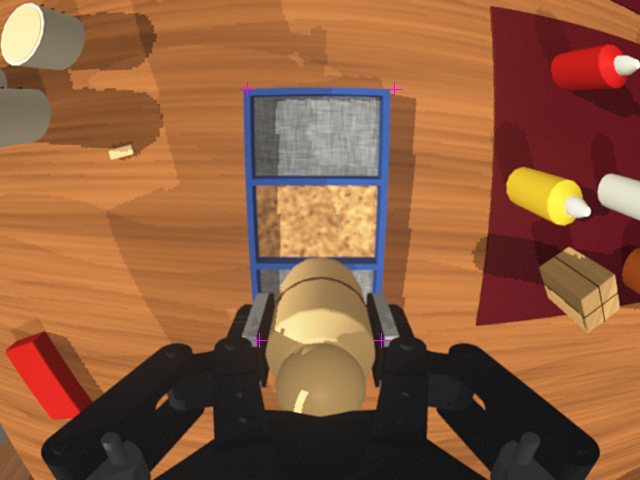

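The far corners of the blue tray are within a few mm of the marks (247,89) and (394,89). The doll is held upright over the middle compartment, so I'll set it down.

{"api": "apply_moves", "payload": {"rows": [[[0.1,0.1,-2,0],[0.1,0.1,-3,0],[0,0,-2.5,0],[0,0,-1.5,0],[0,0,-1,0]]]}}

```text
clock: 6.2
tool_pos: [0.508, 0.2777, 0.0485]
ee_rot: [1.0, 0.023, -0.001, 0.001]
force: [0.4, 0.4, -1.7]
finger_gap: 0.463
grip_force: 25.5
```

{"api": "apply_moves", "payload": {"rows": [[[0,0,-0.7,0],[0,0,-0.5,0],[0,0,-0.3,0],[0,0,-0.2,0],[0,0,0,0]]]}}

```text
clock: 6.7
tool_pos: [0.509, 0.2794, 0.0336]
ee_rot: [1.0, 0.024, 0.0, -0.0]
force: [-0.0, 0.1, -0.6]
finger_gap: 0.46
grip_force: 25.5
```

{"api": "apply_moves", "payload": {"rows": [[[0,0,-0.2,0],[0,0,0,0],[0,0,0,0]]]}}

```text
clock: 7.0
tool_pos: [0.5088, 0.2793, 0.0314]
ee_rot: [1.0, 0.024, 0.0, -0.0]
force: [0.0, 0.0, -1.3]
finger_gap: 0.461
grip_force: 25.5
```

{"api": "apply_moves", "payload": {"rows": [[[0,0,-0.15,0],[0,0,0,0],[0,0,-0.15,0],[0,0,0,0],[0,0,0,0]]]}}

```text
clock: 7.5
tool_pos: [0.5086, 0.2792, 0.0282]
ee_rot: [1.0, 0.024, -0.0, 0.0]
force: [0.7, -0.1, -0.8]
finger_gap: 0.462
grip_force: 25.5
```

{"api": "apply_moves", "payload": {"rows": [[[0,0,-0.1,0],[0,0,0,0],[0,0,0,0]]]}}

```text
clock: 7.8
tool_pos: [0.5089, 0.2793, 0.0278]
ee_rot: [1.0, 0.024, 0.0, -0.0]
force: [-2.2, -0.8, 3.8]
finger_gap: 0.462
grip_force: 25.8
```

{"api": "apply_moves", "payload": {"rows": [[[0,0,0,0],[0,0,0,0],[0,0,0,0],[0,0,0,0],[0,0,0,0]]], "jaw": 1}}

```text
clock: 8.3
tool_pos: [0.5087, 0.2792, 0.0271]
ee_rot: [1.0, 0.024, -0.0, 0.0]
force: [-0.1, -0.3, 0.5]
finger_gap: 1.001
grip_force: 0.0
```

{"api": "apply_moves", "payload": {"rows": [[[0,0,0.5,0],[0,0,1.5,0],[0,0,3,0],[0,0,4,0],[0,0,3,0]]]}}

```text
clock: 8.8
tool_pos: [0.5098, 0.2797, 0.151]
ee_rot: [1.0, 0.024, 0.002, -0.001]
force: [-0.4, 0.3, 0.9]
finger_gap: 1.001
grip_force: 0.0
```

{"api": "apply_moves", "payload": {"rows": [[[0.4,-2,0,0],[1,-4,0,0],[1,-4,0,0],[1,-4,0,0],[0.6,-3.4,0,0]]]}}

```text
clock: 9.3
tool_pos: [0.5498, 0.1033, 0.1491]
ee_rot: [1.0, 0.024, 0.001, 0.0]
force: [0.1, 0.0, 0.6]
finger_gap: 1.004
grip_force: 0.0
```

{"api": "apply_moves", "payload": {"rows": [[[0,0,0,0],[0,0,0,0],[0,0,0,0]]]}}

```text
clock: 9.6
tool_pos: [0.5487, 0.1061, 0.148]
ee_rot: [1.0, 0.025, 0.0, -0.0]
force: [0.0, 1.1, -0.4]
finger_gap: 0.998
grip_force: 0.0
```

Run:
```python
from cell import manip
from h import *
wrist(manip,"w3",[(.549,.1053,.095)])
c=manip.read_camera("top"); P=cloud(c); Q=P[(P[...,2]>.08)&(P[...,2]<.12)&(abs(P[...,1]-.28)<.06)&(abs(P[...,0]-.507)<.1)]; print(np.median(Q,0),len(Q))
```

```text
(0.549, 0.1053, 0.095) 324 265
9.6 [0.5487 0.1061 0.148 ]
[0.50826822 0.28789344 0.08779138] 33
```

View pics/w3.png

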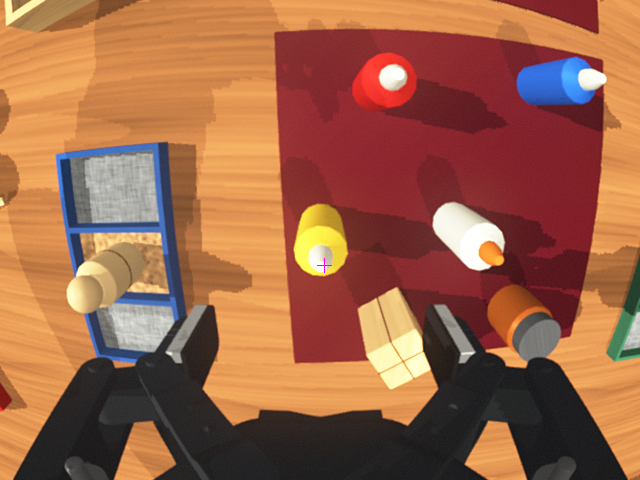

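The yellow bottle's tip is at (320,254), centred between the jaws and close to its mark. The doll is in the middle compartment of the blue tray. I'll grip the yellow bottle.

{"api": "apply_moves", "payload": {"rows": [[[0.1,0,-2,0],[0,0,-3.5,0],[0,0,-2.5,0],[0,0,-1.5,0],[0,0,-1,0]]]}}

```text
clock: 10.2
tool_pos: [0.5489, 0.1061, 0.041]
ee_rot: [1.0, 0.025, -0.001, -0.0]
force: [0.4, 1.0, 0.3]
finger_gap: 0.999
grip_force: 0.0
```

{"api": "apply_moves", "payload": {"rows": [[[0,0,-0.7,0],[0,0,-0.4,0],[0,0,0,0],[0,0,0,0],[0,0,0,0]]]}}

```text
clock: 10.7
tool_pos: [0.5505, 0.1052, 0.0322]
ee_rot: [1.0, 0.024, 0.001, -0.0]
force: [-0.3, 0.5, 0.1]
finger_gap: 1.002
grip_force: 0.0
```

Run:
```python
from cell import manip
from h import *
c=manip.read_camera("scene")
cv2.imwrite("pics/s1.png",cv2.resize(c["frame"][140:300,280:520,::-1],None,fx=3,fy=3)); np.savez("s1.npz",**c)
P=cloud(c)
for z0 in(.02,.035,.05,.065,.08):
    Q=P[(P[...,2]>z0)&(P[...,2]<z0+.012)&(abs(P[...,1]-.28)<.05)&(abs(P[...,0]-.507)<.05)]; print(z0,np.median(Q,0).round(4),len(Q))
```

```text
0.02 [0.5241 0.2661 0.0235] 129
0.035 [0.5235 0.2661 0.0408] 101
0.05 [0.5227 0.2674 0.0567] 117
0.065 [0.5186 0.2704 0.0699] 70
0.08 [0.5154 0.274  0.0855] 92
```

View pics/s1.png

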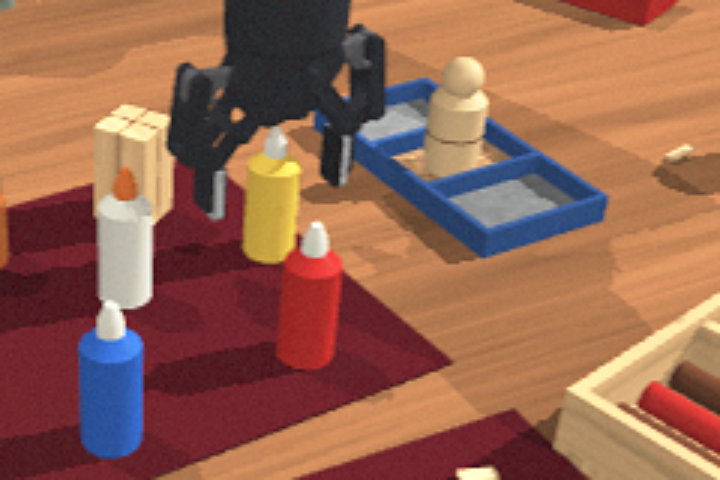

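The scene crop shows the doll upright in the middle compartment at (455,120). The open fingers straddle the yellow bottle, so I'll close.

{"api": "apply_moves", "payload": {"rows": [[[0,0,0,0],[0,0,0,0],[0,0,0,0],[0,0,0,0],[0,0,0,0]]], "jaw": 0}}

```text
clock: 11.25
tool_pos: [0.5499, 0.1053, 0.0314]
ee_rot: [1.0, 0.024, 0.0, -0.0]
force: [-1.0, 0.1, 0.9]
finger_gap: 0.387
grip_force: 26.9
```

{"api": "apply_moves", "payload": {"rows": [[[0,0,0,0],[0,0,0,0],[0,0,0,0]]]}}

```text
clock: 11.55
tool_pos: [0.5499, 0.1052, 0.0314]
ee_rot: [1.0, 0.024, 0.0, 0.0]
force: [-0.3, -0.7, 1.1]
finger_gap: 0.388
grip_force: 26.9
```

{"api": "apply_moves", "payload": {"rows": [[[0,0,0.5,0],[0,0,1.5,0],[0,0,3,0],[0,0,3.5,0],[0,0,2.5,0]]]}}

```text
clock: 12.05
tool_pos: [0.5508, 0.1053, 0.1447]
ee_rot: [1.0, 0.024, 0.002, -0.0]
force: [-0.1, -0.7, 0.1]
finger_gap: 0.391
grip_force: 26.8
```

{"api": "apply_moves", "payload": {"rows": [[[0,0,1,0],[-1,1.6,0,0],[-2.2,3.5,0,0],[-2.2,3.5,0,0],[-2.2,3.5,0,0]]]}}

```text
clock: 12.55
tool_pos: [0.4705, 0.2275, 0.1493]
ee_rot: [1.0, 0.024, -0.002, 0.0]
force: [-0.5, -0.1, -0.1]
finger_gap: 0.39
grip_force: 26.8
```

{"api": "apply_moves", "payload": {"rows": [[[-2.2,3.4,0,0],[-1.2,1.8,0,0],[0,0,0,0],[0,0,0,0],[0,0,0,0]]]}}

```text
clock: 13.05
tool_pos: [0.4393, 0.2776, 0.1505]
ee_rot: [1.0, 0.024, -0.001, 0.0]
force: [-0.2, -0.1, -0.4]
finger_gap: 0.392
grip_force: 26.7
```

{"api": "apply_moves", "payload": {"rows": [[[0,0,-1.5,0],[0,0,-3,0],[0,0,-2.5,0],[0,0,-1.5,0],[0,0,-1,0]]]}}

```text
clock: 13.55
tool_pos: [0.4393, 0.2767, 0.0545]
ee_rot: [1.0, 0.023, -0.001, 0.001]
force: [-1.0, 0.5, -0.1]
finger_gap: 0.389
grip_force: 26.8
```

{"api": "apply_moves", "payload": {"rows": [[[0,0,-0.7,0],[0,0,-0.5,0],[0,0,-0.3,0],[0,0,0,0],[0,0,0,0]]]}}

```text
clock: 14.05
tool_pos: [0.4402, 0.2785, 0.0419]
ee_rot: [1.0, 0.024, 0.001, -0.0]
force: [0.2, 0.4, -1.5]
finger_gap: 0.387
grip_force: 26.8
```

{"api": "apply_moves", "payload": {"rows": [[[0,0,-0.4,0],[0,0,-0.2,0],[0,0,-0.1,0],[0,0,0,0],[0,0,0,0]]]}}

```text
clock: 14.55
tool_pos: [0.4397, 0.2783, 0.0343]
ee_rot: [1.0, 0.024, -0.0, 0.0]
force: [-0.6, 0.4, -1.3]
finger_gap: 0.389
grip_force: 26.8
```

{"api": "apply_moves", "payload": {"rows": [[[0,0,-0.1,0],[0,0,0,0],[0,0,0,0]]]}}

```text
clock: 14.85
tool_pos: [0.4399, 0.2783, 0.0334]
ee_rot: [1.0, 0.024, 0.0, -0.0]
force: [-0.2, -0.2, -0.1]
finger_gap: 0.387
grip_force: 26.8
```

{"api": "apply_moves", "payload": {"rows": [[[0,0,-0.1,0],[0,0,0,0],[0,0,0,0]]]}}

```text
clock: 15.15
tool_pos: [0.44, 0.2784, 0.0334]
ee_rot: [1.0, 0.024, 0.0, -0.0]
force: [-2.9, -0.6, 7.2]
finger_gap: 0.388
grip_force: 27.4
```

{"api": "apply_moves", "payload": {"rows": [[[0,0,0,0],[0,0,0,0],[0,0,0,0],[0,0,0,0],[0,0,0,0]]], "jaw": 1}}

```text
clock: 15.65
tool_pos: [0.4396, 0.2782, 0.0321]
ee_rot: [1.0, 0.024, -0.0, 0.0]
force: [0.3, 0.4, 0.2]
finger_gap: 0.997
grip_force: 0.0
```

{"api": "apply_moves", "payload": {"rows": [[[0,0,0.5,0],[0,0,1.5,0],[0,0,3,0],[0,0,4,0],[0,0,2.7,0]]]}}

```text
clock: 16.15
tool_pos: [0.4407, 0.2787, 0.1521]
ee_rot: [1.0, 0.024, 0.001, -0.001]
force: [1.9, 0.3, 0.9]
finger_gap: 1.001
grip_force: 0.0
```

{"api": "apply_moves", "payload": {"rows": [[[1.5,-1.5,0,0],[3.4,-3.3,0,0],[3.4,-3.3,0,0],[3.4,-3.3,0,0],[3.4,-3.3,0,0]]]}}

```text
clock: 16.65
tool_pos: [0.5919, 0.13, 0.1498]
ee_rot: [1.0, 0.024, 0.0, -0.0]
force: [0.1, 0.1, -0.2]
finger_gap: 0.998
grip_force: 0.0
```

{"api": "apply_moves", "payload": {"rows": [[[3.4,-3.2,0,0],[3.2,-3,0,0],[0,0,0,0],[0,0,0,0],[0,0,0,0]]]}}

```text
clock: 17.15
tool_pos: [0.6557, 0.0701, 0.1491]
ee_rot: [1.0, 0.025, -0.001, -0.0]
force: [0.3, 0.1, -0.3]
finger_gap: 0.999
grip_force: 0.0
```

Run:
```python
from cell import manip
from h import *
wrist(manip,"w4",[(.657,.0705,.095)])
```

```text
(0.657, 0.0705, 0.095) 322 262
17.15 [0.6557 0.0701 0.1491]
```

View pics/w4.png

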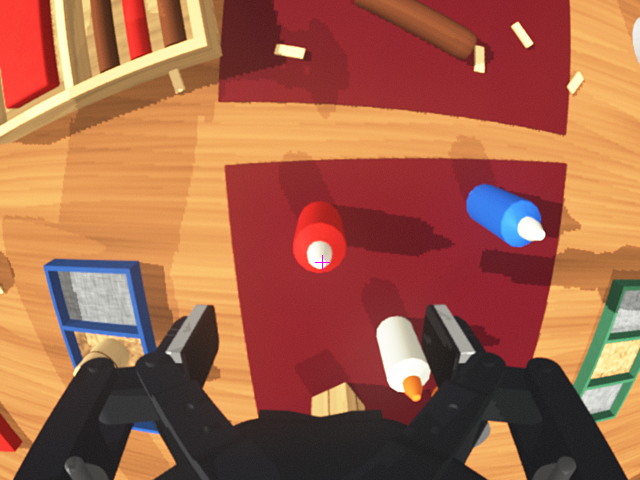

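The red bottle's tip is at (320,254) on its mark, centred between the jaws. Nothing is in the way, so I'll descend and grip.

{"api": "apply_moves", "payload": {"rows": [[[0.1,0,-2,0],[0,0,-3.5,0],[0,0,-2.5,0],[0,0,-1.5,0],[0,0,-1,0]]]}}

```text
clock: 17.7
tool_pos: [0.6564, 0.0704, 0.043]
ee_rot: [1.0, 0.025, -0.001, -0.0]
force: [0.5, -0.3, -0.4]
finger_gap: 0.999
grip_force: 0.0
```

{"api": "apply_moves", "payload": {"rows": [[[0,0,-0.7,0],[0,0,-0.5,0],[0,0,0,0],[0,0,0,0],[0,0,0,0]]]}}

```text
clock: 18.2
tool_pos: [0.6586, 0.0692, 0.0333]
ee_rot: [1.0, 0.024, 0.001, 0.0]
force: [0.0, 1.0, -0.5]
finger_gap: 0.997
grip_force: 0.0
```

{"api": "apply_moves", "payload": {"rows": [[[0,0,0,0],[0,0,0,0],[0,0,0,0],[0,0,0,0],[0,0,0,0]]], "jaw": 0}}

```text
clock: 18.7
tool_pos: [0.6578, 0.0692, 0.0325]
ee_rot: [1.0, 0.024, 0.0, 0.0]
force: [-0.7, 0.4, 1.8]
finger_gap: 0.388
grip_force: 25.7
```

{"api": "apply_moves", "payload": {"rows": [[[0,0,0,0],[0,0,0,0],[0,0,0,0]]]}}

```text
clock: 19.0
tool_pos: [0.6578, 0.0692, 0.0325]
ee_rot: [1.0, 0.024, 0.0, 0.0]
force: [-0.5, 1.0, 2.3]
finger_gap: 0.388
grip_force: 25.7
```

{"api": "apply_moves", "payload": {"rows": [[[0,0,0.5,0],[0,0,1.5,0],[0,0,3,0],[0,0,3.5,0],[0,0,2.5,0]]]}}

```text
clock: 19.5
tool_pos: [0.6589, 0.0693, 0.146]
ee_rot: [1.0, 0.024, 0.002, 0.0]
force: [0.9, 0.3, -0.9]
finger_gap: 0.39
grip_force: 25.6
```

{"api": "apply_moves", "payload": {"rows": [[[0,0,1,0],[-0.8,2,0,0],[-1.5,4,0,0],[-1.6,4,0,0],[-1.6,4,0,0]]]}}

```text
clock: 20.0
tool_pos: [0.6015, 0.2102, 0.1516]
ee_rot: [1.0, 0.024, -0.001, 0.0]
force: [0.6, 0.7, -0.3]
finger_gap: 0.386
grip_force: 25.6
```

{"api": "apply_moves", "payload": {"rows": [[[-1.6,4,0,0],[-1.3,3.4,0,0],[0,0,0,0],[0,0,0,0],[0,0,0,0]]]}}

```text
clock: 20.5
tool_pos: [0.5738, 0.2824, 0.1519]
ee_rot: [1.0, 0.024, -0.0, 0.0]
force: [0.6, -0.9, -1.7]
finger_gap: 0.39
grip_force: 25.6
```

{"api": "apply_moves", "payload": {"rows": [[[0,0,-1.5,0],[0,0,-3,0],[0,0,-2.5,0],[0,0,-1.5,0],[0,0,-1,0]]]}}

```text
clock: 21.0
tool_pos: [0.5728, 0.2819, 0.0547]
ee_rot: [1.0, 0.024, -0.002, 0.001]
force: [-0.5, 0.4, -0.6]
finger_gap: 0.386
grip_force: 25.6
```

{"api": "apply_moves", "payload": {"rows": [[[0,0,-0.8,0],[0,0,-0.7,0],[0,0,-0.4,0],[0,0,0,0],[0,0,0,0]]]}}

```text
clock: 21.5
tool_pos: [0.5742, 0.2835, 0.039]
ee_rot: [1.0, 0.024, 0.001, -0.0]
force: [-0.4, -0.2, -0.1]
finger_gap: 0.395
grip_force: 25.6
```

{"api": "apply_moves", "payload": {"rows": [[[0,0,-0.2,0],[0,0,-0.1,0],[0,0,-0.1,0],[0,0,0,0],[0,0,0,0]]]}}

```text
clock: 22.0
tool_pos: [0.5739, 0.2834, 0.0345]
ee_rot: [1.0, 0.024, 0.0, -0.0]
force: [0.2, -0.1, 0.7]
finger_gap: 0.387
grip_force: 25.6
```

{"api": "apply_moves", "payload": {"rows": [[[0,0,-0.1,0],[0,0,0,0],[0,0,0,0]]]}}

```text
clock: 22.3
tool_pos: [0.5741, 0.2834, 0.0344]
ee_rot: [1.0, 0.024, 0.0, -0.0]
force: [-1.2, 0.6, 4.8]
finger_gap: 0.391
grip_force: 25.9
```

{"api": "apply_moves", "payload": {"rows": [[[0,0,0,0],[0,0,0,0],[0,0,0,0],[0,0,0,0],[0,0,0,0]]], "jaw": 1}}

```text
clock: 22.8
tool_pos: [0.5736, 0.2832, 0.033]
ee_rot: [1.0, 0.024, -0.0, 0.0]
force: [0.0, -0.4, 0.0]
finger_gap: 1.002
grip_force: 0.0
```

{"api": "apply_moves", "payload": {"rows": [[[0,0,0.5,0],[0,0,1.5,0],[0,0,3,0],[0,0,4,0],[0,0,2.7,0]]]}}

```text
clock: 23.3
tool_pos: [0.5752, 0.2838, 0.1548]
ee_rot: [1.0, 0.024, 0.002, -0.001]
force: [0.5, -0.3, 0.4]
finger_gap: 1.0
grip_force: 0.0
```

{"api": "apply_moves", "payload": {"rows": [[[-0.8,-2,0,4],[-1.7,-4,0,4],[-1.7,-4,0,4],[-1.7,-4,0,4],[-1.7,-4,0,4]]]}}

```text
clock: 23.8
tool_pos: [0.4975, 0.102, 0.1519]
ee_rot: [0.98, 0.199, 0.001, 0.0]
force: [0.6, -0.5, 0.2]
finger_gap: 1.002
grip_force: 0.0
```

{"api": "apply_moves", "payload": {"rows": [[[-1.7,-3.6,0,4],[-1.2,-2.5,0,4],[0,0,0,3.7],[0,0,0,0],[0,0,0,0]]]}}

```text
clock: 24.3
tool_pos: [0.4694, 0.0423, 0.1514]
ee_rot: [0.955, 0.296, 0.001, 0.0]
force: [0.1, -0.1, -0.9]
finger_gap: 1.0
grip_force: 0.0
```

Run:
```python
from cell import manip
from h import *
r=np.radians(34.5);R=np.array([[np.cos(r),-np.sin(r)],[np.sin(r),np.cos(r)]])
wrist(manip,"w5",[(*(np.array([.4687,.0424])+R@np.array(d)),.075) for d in((.02,.02),(.02,-.02),(-.02,.02),(-.02,-.02))])
print(Ro.from_quat(manip.read_state()["ee_rot"]).as_matrix()[:2,1])
```

```text
(np.float64(0.47385439903394366), np.float64(0.07021064851093697), 0.075) 289 223
(np.float64(0.49651064851093696), np.float64(0.03724560096605634), 0.075) 354 223
(np.float64(0.44088935148906305), np.float64(0.04755439903394366), 0.075) 290 283
(np.float64(0.46354560096605635), np.float64(0.014589351489063027), 0.075) 352 283
24.3 [0.4694 0.0423 0.1514]
[ 0.56567029 -0.82463095]
```

View pics/w5.png

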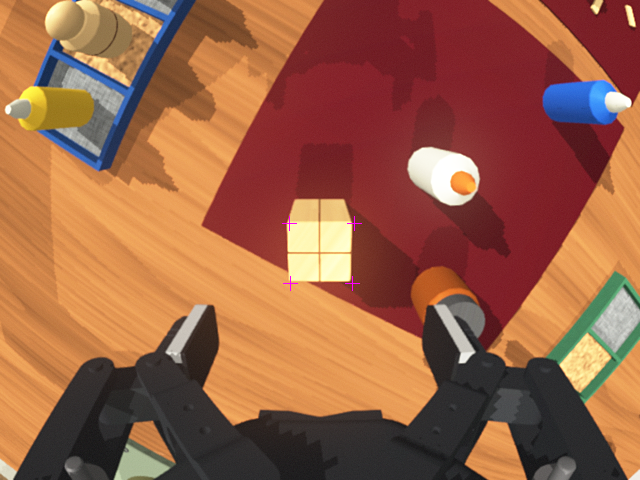

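The marks match the block's top corners (289–354, 223–283), it is square to the jaws, and the right finger will clear the jar. Gripping the block.

{"api": "apply_moves", "payload": {"rows": [[[0,0,-2,0],[0,0,-3.5,0],[0,0,-2.5,0],[0,0,-1.5,0],[0,0,-1,0]]]}}

```text
clock: 24.85
tool_pos: [0.468, 0.043, 0.0439]
ee_rot: [0.955, 0.297, -0.001, -0.0]
force: [-0.4, -0.0, 0.3]
finger_gap: 0.998
grip_force: 0.0
```

{"api": "apply_moves", "payload": {"rows": [[[0,0,-1,0],[0,0,-0.7,0],[0,0,-0.3,0],[0,0,0,0],[0,0,0,0]]]}}

```text
clock: 25.35
tool_pos: [0.4693, 0.0422, 0.0258]
ee_rot: [0.955, 0.296, 0.001, 0.0]
force: [-0.4, -0.1, 0.4]
finger_gap: 1.0
grip_force: 0.0
```

{"api": "apply_moves", "payload": {"rows": [[[0,0,0,0],[0,0,0,0],[0,0,0,0],[0,0,0,0],[0,0,0,0]]], "jaw": 0}}

```text
clock: 25.85
tool_pos: [0.4691, 0.0422, 0.0256]
ee_rot: [0.955, 0.296, 0.0, 0.0]
force: [-0.4, -0.4, 2.2]
finger_gap: 0.464
grip_force: 25.7
```

{"api": "apply_moves", "payload": {"rows": [[[0,0,0,0],[0,0,0,0],[0,0,0,0]]]}}

```text
clock: 26.15
tool_pos: [0.4691, 0.0422, 0.0256]
ee_rot: [0.955, 0.296, 0.0, 0.0]
force: [-0.8, -0.4, 4.0]
finger_gap: 0.464
grip_force: 25.9
```

{"api": "apply_moves", "payload": {"rows": [[[0,0,0.5,0],[0,0,1.5,0],[0,0,3,0],[0,0,3.5,0],[0,0,2.5,0]]]}}

```text
clock: 26.65
tool_pos: [0.4688, 0.0422, 0.1368]
ee_rot: [0.955, 0.296, 0.0, 0.0]
force: [0.4, 0.5, -1.2]
finger_gap: 0.465
grip_force: 25.4
```

{"api": "apply_moves", "payload": {"rows": [[[0,0,1.5,0],[0.2,-1.5,0,-3.5],[0.4,-4,0,-3.5],[0.4,-4,0,-3.5],[0.4,-4,0,-3.5]]]}}

```text
clock: 27.15
tool_pos: [0.4821, -0.0937, 0.1499]
ee_rot: [0.984, 0.177, -0.0, -0.0]
force: [1.4, -0.7, -0.9]
finger_gap: 0.465
grip_force: 25.6
```

{"api": "apply_moves", "payload": {"rows": [[[0.4,-4,0,-3.5],[0.4,-4,0,-3.5],[0.4,-4,0,-3.5],[0.4,-4,0,-3.5],[0.4,-3.5,0,-3.5]]]}}

```text
clock: 27.65
tool_pos: [0.502, -0.2894, 0.1496]
ee_rot: [1.0, 0.024, -0.001, -0.0]
force: [0.7, -0.5, -0.4]
finger_gap: 0.466
grip_force: 25.6
```

{"api": "apply_moves", "payload": {"rows": [[[0.4,-1.7,0,-3.5],[0,0,0,0],[0,0,0,0],[0,0,0,0]]]}}

```text
clock: 28.05
tool_pos: [0.5062, -0.3032, 0.1497]
ee_rot: [1.0, -0.004, -0.001, -0.001]
force: [-0.4, 0.7, -1.4]
finger_gap: 0.465
grip_force: 25.7
```

Run:
```python
from cell import manip
from h import *
a=np.radians(-.7);x,y=.5073,-.3049
wrist(manip,"w6",[(x+l*np.cos(a)-w*np.sin(a),y+l*np.sin(a)+w*np.cos(a),.02) for l in(-.103,.103) for w in(-.053,.053)])
```

```text
(np.float64(0.40366018588070535), np.float64(-0.3566376935059735), 0.02) 384 340
(np.float64(0.4049551879692415), np.float64(-0.2506456043219656), 0.02) 263 340
(np.float64(0.6096448120307584), np.float64(-0.3591543956780344), 0.02) 398 91
(np.float64(0.6109398141192947), np.float64(-0.2531623064940265), 0.02) 252 90
28.05 [ 0.5062 -0.3032  0.1497]
```

View pics/w6.png

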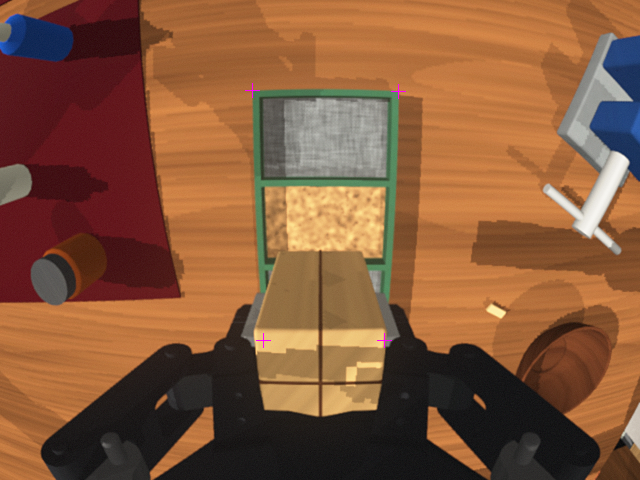

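The green tray's far corners match their marks (252,90) and (398,91), and the block is square to the tray. I'll lower it into the middle compartment.

{"api": "apply_moves", "payload": {"rows": [[[0.1,-0.1,-1.5,0],[0,0,-3,0],[0,0,-2.5,0],[0,0,-1.5,0],[0,0,-1,0]]]}}

```text
clock: 28.6
tool_pos: [0.5068, -0.3044, 0.053]
ee_rot: [1.0, -0.004, -0.001, -0.001]
force: [0.0, -0.6, -1.1]
finger_gap: 0.463
grip_force: 25.7
```

{"api": "apply_moves", "payload": {"rows": [[[0,0,-1,0],[0,0,-0.7,0],[0,0,-0.4,0],[0,0,0,0],[0,0,0,0]]]}}

```text
clock: 29.1
tool_pos: [0.5082, -0.3061, 0.0349]
ee_rot: [1.0, -0.005, 0.0, 0.0]
force: [-0.6, -0.7, -0.4]
finger_gap: 0.465
grip_force: 25.7
```

{"api": "apply_moves", "payload": {"rows": [[[0,0,-0.2,0],[0,0,-0.1,0],[0,0,0,0],[0,0,0,0]]]}}

```text
clock: 29.5
tool_pos: [0.5078, -0.3058, 0.0314]
ee_rot: [1.0, -0.004, 0.0, 0.0]
force: [-0.4, 0.5, 0.2]
finger_gap: 0.47
grip_force: 25.7
```

{"api": "apply_moves", "payload": {"rows": [[[0,0,-0.2,0],[0,0,-0.1,0],[0,0,-0.05,0],[0,0,0,0],[0,0,0,0]]]}}

```text
clock: 30.0
tool_pos: [0.5077, -0.3058, 0.0278]
ee_rot: [1.0, -0.005, 0.0, 0.0]
force: [0.2, -0.2, -0.5]
finger_gap: 0.467
grip_force: 25.7
```

{"api": "apply_moves", "payload": {"rows": [[[0,0,-0.1,0],[0,0,0,0],[0,0,0,0]]]}}

```text
clock: 30.3
tool_pos: [0.5078, -0.3058, 0.0276]
ee_rot: [1.0, -0.004, -0.0, 0.0]
force: [-2.4, 1.9, 5.6]
finger_gap: 0.464
grip_force: 26.3
```

{"api": "apply_moves", "payload": {"rows": [[[0,0,0,0],[0,0,0,0],[0,0,0,0],[0,0,0,0],[0,0,0,0]]], "jaw": 1}}

```text
clock: 30.8
tool_pos: [0.5077, -0.3057, 0.0266]
ee_rot: [1.0, -0.005, -0.0, -0.0]
force: [-0.2, 0.0, -0.7]
finger_gap: 1.002
grip_force: 0.0
```

{"api": "apply_moves", "payload": {"rows": [[[0,0,0.5,0],[0,0,1.5,0],[0,0,3,0],[0,0,4,0],[0,0,3.2,0]]]}}

```text
clock: 31.3
tool_pos: [0.5084, -0.3063, 0.1523]
ee_rot: [1.0, -0.005, 0.001, 0.001]
force: [0.7, -0.1, -0.3]
finger_gap: 1.0
grip_force: 0.0
```

{"api": "apply_moves", "payload": {"rows": [[[0.3,2,0,0],[0.7,4,0,0],[0.7,4,0,0],[0.7,4,0,0],[0.7,4,0,0]]]}}

```text
clock: 31.8
tool_pos: [0.5393, -0.1245, 0.1505]
ee_rot: [1.0, -0.005, 0.001, 0.0]
force: [0.4, 0.5, -0.1]
finger_gap: 0.996
grip_force: 0.0
```

{"api": "apply_moves", "payload": {"rows": [[[0.7,4,0,0],[0.7,4,0,0],[0.4,3,0,0],[0,1.2,0,0],[0,0,0,0]]]}}

```text
clock: 32.3
tool_pos: [0.5569, -0.0025, 0.1498]
ee_rot: [1.0, -0.003, 0.001, 0.0]
force: [-0.4, 0.0, -0.4]
finger_gap: 1.003
grip_force: 0.0
```

{"api": "apply_moves", "payload": {"rows": [[[0,0,0,0],[0,0,0,0]]]}}

```text
clock: 32.5
tool_pos: [0.5568, -0.0052, 0.1491]
ee_rot: [1.0, -0.005, 0.0, 0.0]
force: [-0.0, -0.0, -0.1]
finger_gap: 1.0
grip_force: 0.0
```

Run:
```python
from cell import manip
from h import *
wrist(manip,"w7",[(.5568,-.0034,.095)])
```

```text
(0.5568, -0.0034, 0.095) 320 264
32.5 [ 0.5568 -0.0052  0.1491]
```

View pics/w7.png

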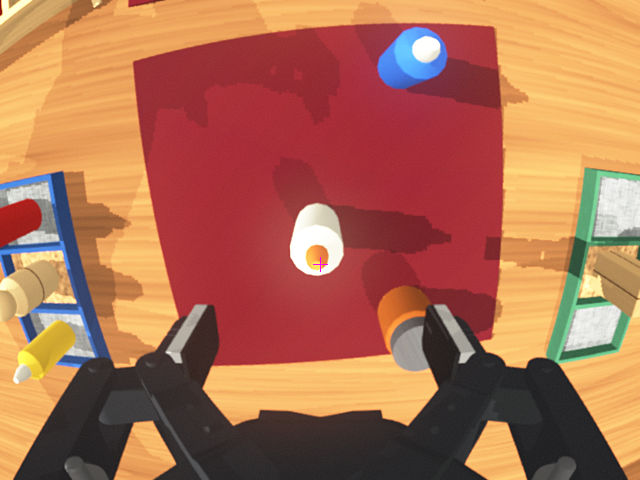

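The glue tip is at (317,256), near its mark and centred; the blue paint bottle and jar are untouched and clear of the fingers. I'll grip the glue bottle.

{"api": "apply_moves", "payload": {"rows": [[[0.1,0.2,-2,0],[0,0,-3.5,0],[0,0,-2.5,0],[0,0,-1.5,0],[0,0,-1,0]]]}}

```text
clock: 33.05
tool_pos: [0.557, -0.0026, 0.0424]
ee_rot: [1.0, -0.005, -0.001, -0.0]
force: [0.1, 0.1, 0.2]
finger_gap: 0.996
grip_force: 0.0
```

{"api": "apply_moves", "payload": {"rows": [[[0,0,-0.7,0],[0,0,-0.5,0],[0,0,0,0],[0,0,0,0],[0,0,0,0]]]}}

```text
clock: 33.55
tool_pos: [0.5585, -0.0018, 0.0327]
ee_rot: [1.0, -0.004, 0.001, 0.0]
force: [-0.2, 0.4, 0.6]
finger_gap: 1.004
grip_force: 0.0
```

{"api": "apply_moves", "payload": {"rows": [[[0,0,0,0],[0,0,0,0],[0,0,0,0],[0,0,0,0],[0,0,0,0]]], "jaw": 0}}

```text
clock: 34.05
tool_pos: [0.5578, -0.0017, 0.032]
ee_rot: [1.0, -0.005, 0.0, -0.0]
force: [-0.7, 0.7, 1.0]
finger_gap: 0.386
grip_force: 25.2
```

{"api": "apply_moves", "payload": {"rows": [[[0,0,0,0],[0,0,0,0],[0,0,0,0]]]}}

```text
clock: 34.35
tool_pos: [0.5578, -0.0017, 0.032]
ee_rot: [1.0, -0.005, 0.0, -0.0]
force: [0.0, 0.8, 2.6]
finger_gap: 0.391
grip_force: 25.2
```

{"api": "apply_moves", "payload": {"rows": [[[0,0,0.5,0],[0,0,1.5,0],[0,0,3,0],[0,0,3.5,0],[0,0,2.5,0]]]}}

```text
clock: 34.85
tool_pos: [0.5588, -0.0019, 0.1451]
ee_rot: [1.0, -0.004, 0.002, 0.0]
force: [0.2, -0.3, 0.3]
finger_gap: 0.388
grip_force: 25.1
```

{"api": "apply_moves", "payload": {"rows": [[[0,0,1,0],[0.2,-2,0,0],[0.2,-4,0,0],[0.2,-4,0,0],[0.2,-4,0,0]]]}}

```text
clock: 35.35
tool_pos: [0.5651, -0.1426, 0.1513]
ee_rot: [1.0, -0.004, -0.0, -0.0]
force: [-0.0, 1.2, -0.7]
finger_gap: 0.391
grip_force: 25.1
```

{"api": "apply_moves", "payload": {"rows": [[[0.2,-4,0,0],[0.2,-4,0,0],[0.2,-4,0,0],[0.2,-3,0,0],[0,-1.4,0,0]]]}}

```text
clock: 35.85
tool_pos: [0.573, -0.3085, 0.1511]
ee_rot: [1.0, -0.006, -0.0, 0.0]
force: [-0.3, 0.4, -0.7]
finger_gap: 0.388
grip_force: 25.1
```

{"api": "apply_moves", "payload": {"rows": [[[0,0,0,0],[0,0,0,0],[0,0,0,0]]]}}

```text
clock: 36.15
tool_pos: [0.5736, -0.3037, 0.1515]
ee_rot: [1.0, -0.004, -0.0, -0.001]
force: [0.0, 1.0, 0.2]
finger_gap: 0.391
grip_force: 25.1
```

{"api": "apply_moves", "payload": {"rows": [[[0,0,-1.5,0],[0,0,-3,0],[0,0,-2.5,0],[0,0,-1.5,0],[0,0,-1,0]]]}}

```text
clock: 36.65
tool_pos: [0.5728, -0.3042, 0.0544]
ee_rot: [1.0, -0.004, -0.001, -0.001]
force: [0.6, -0.6, -0.8]
finger_gap: 0.389
grip_force: 25.1
```

{"api": "apply_moves", "payload": {"rows": [[[0,0,-0.8,0],[0,0,-0.7,0],[0,0,-0.3,0],[0,0,0,0],[0,0,0,0]]]}}

```text
clock: 37.15
tool_pos: [0.5742, -0.3062, 0.0395]
ee_rot: [1.0, -0.005, 0.001, 0.0]
force: [0.1, 0.6, -0.1]
finger_gap: 0.388
grip_force: 25.1
```

{"api": "apply_moves", "payload": {"rows": [[[0,0,-0.2,0],[0,0,-0.15,0],[0,0,-0.1,0],[0,0,0,0],[0,0,0,0]]]}}

```text
clock: 37.65
tool_pos: [0.5737, -0.3057, 0.0343]
ee_rot: [1.0, -0.005, -0.0, -0.0]
force: [0.0, 0.7, -1.2]
finger_gap: 0.394
grip_force: 25.1
```

{"api": "apply_moves", "payload": {"rows": [[[0,0,-0.1,0],[0,0,0,0],[0,0,0,0]]]}}

```text
clock: 37.95
tool_pos: [0.5739, -0.3059, 0.034]
ee_rot: [1.0, -0.005, 0.0, 0.0]
force: [-1.0, 0.8, 4.4]
finger_gap: 0.39
grip_force: 25.3
```

Contact felt; I'll release, lift and retreat clear.

{"api": "apply_moves", "payload": {"rows": [[[0,0,0,0],[0,0,0,0],[0,0,0,0],[0,0,0,0],[0,0,0,0]]], "jaw": 1}}

```text
clock: 38.45
tool_pos: [0.5736, -0.3057, 0.0331]
ee_rot: [1.0, -0.005, -0.0, -0.0]
force: [0.2, 0.2, 0.1]
finger_gap: 0.999
grip_force: 0.0
```

{"api": "apply_moves", "payload": {"rows": [[[0,0,0.5,0],[0,0,1.5,0],[0,0,3,0],[0,0,4,0],[0,0,4,0]]]}}

```text
clock: 38.95
tool_pos: [0.5736, -0.3057, 0.1656]
ee_rot: [1.0, -0.004, 0.0, 0.0]
force: [-0.1, -0.2, -0.3]
finger_gap: 1.0
grip_force: 0.0
```

{"api": "apply_moves", "payload": {"rows": [[[-2,-2,2,0],[-3,-3,1,0],[-3,-3,0,0],[-3,-3,0,0],[-1.5,-1.5,0,0]]]}}

```text
clock: 39.45
tool_pos: [0.4465, -0.4334, 0.1954]
ee_rot: [1.0, -0.006, 0.0, 0.001]
force: [0.1, -0.3, -0.1]
finger_gap: 1.0
grip_force: 0.0
```

{"api": "apply_moves", "payload": {"rows": [[[0,0,0,0],[0,0,0,0],[0,0,0,0]]]}}

```text
clock: 39.75
tool_pos: [0.4496, -0.43, 0.194]
ee_rot: [1.0, -0.004, 0.0, 0.0]
force: [0.2, 0.1, -0.4]
finger_gap: 0.998
grip_force: 0.0
```

Run:
```python
from cell import manip
from h import *
a=manip.read_camera("top")["frame"]; b=manip.read_camera("scene")["frame"]
im=np.vstack([cv2.resize(a[140:340,90:530],(800,364)),cv2.resize(b[130:320,100:500],(496,236)).repeat(1,0)[:, :].copy() if 0 else cv2.copyMakeBorder(cv2.resize(b[130:320,90:500],(509,236)),0,0,0,291,cv2.BORDER_CONSTANT)])
cv2.imwrite("pics/end.png",im[:,:,::-1])
```

```text
(no output)
```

View pics/end.png

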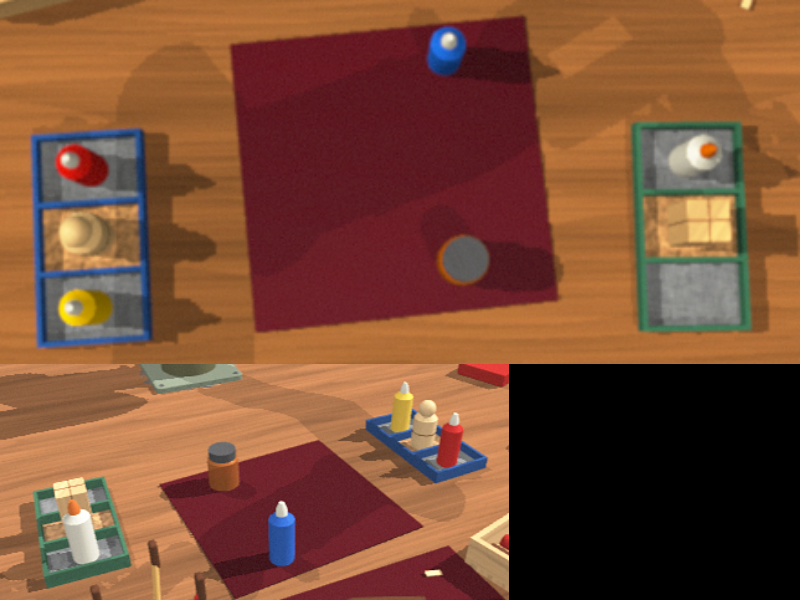

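Red (80,165), the doll (85,235) and yellow (80,308) stand in the blue tray, and glue (695,155) and the block (700,220) in the green. The blue paint bottle and jar are where they were, and the arm is clear.

```bash
python3 -c "
from cell import manip
print(manip.job_done())"
```

```text
the job is handed in; nothing more can be done
None
```

I made up both kits and handed the job in at about 40 s on the robot's clock: in the last pictures all five items stand upright in the right compartments, and the blue paint and jar are where they started (the verdict itself was not shown).

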